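Load the needle tube and hold the thread carousel at its third click

ROBOT

A 7-joint arm with a two-finger parallel gripper is mounted at the origin on the work surface. World frame = base frame: x ahead of the robot, y to its left, z up, the work surface at z = 0. Lengths are in mm, angles in rad, forces in N, time in s.
With the tool pointing down it reaches from about 400 to 750 mm from the base axis. Payload 19.5 kg.
Tool frame: the origin (TCP) lies midway between the tips of the shut fingers; the grasp point (between the pads) lies 19 mm behind it; z points along the fingers, y is the direction in which the jaws open and shut (so a half turn about z gives the same grasp; the last joint's range is limited). The gripper opens to 85 mm and grips with 20 to 120 N. Pads are 22 mm wide; open, the fingers measure 114 mm over their backs; the gripper's body (76 mm by 85 mm) begins 54 mm behind the grasp point. The pads swing forward as they close: fully open they stand 13 mm farther back than shut.
Start: joints at [-1.234, 0.707, -0.028, 1.485, 0.022, 0.951, -0.075], TCP at [212.624, 534.215, 231.268] pointing down, gripper open.
Joint ranges: [-2.71, 2.71], [-0.32, 2.16], [-1.57, 1.52], [0, 2.45], [-1.46, 4.6], [0, 2.02], [-2.83, 2.83]. Speed limits (rad/s): [1.89, 1.89, 2.57, 2.57, 3.01, 3.01, 3.01].

INTERFACE

Orientations are given as a 3x3 rotation matrix whose columns are the frame's x, y, z axes.
In Python, from plant import get_obs, snapshot, robot gives the robot as it stands.
- The arm moves only by the shell command python3 -m handwheel 'ROWS' [FORCE]. ROWS is JSON, one flat list of numbers, 5 for each row, row after row: the shift along the world's x, y, z scaled (see below), then the turn about the world's z scaled (see below), then the gripper command: -1 is fully open, 1 is shut, values between are in proportion. A call has 1 to 20 rows; each row shifts and turns the commanded pose from where the row before left it; what a row does not reach is not made up. The controller multiplies each number of a shift by 0.1 m and each number of a turn by pi rad. A row lasts 1/10 s, in which the tool goes at most 50 mm and 8.59 degrees, less where a joint would pass 70% of its speed; a pose out of reach is approached as far as the arm can. A call with a number of a shift or a turn outside -1 to 1 is refused whole. A call with a gripper value outside its range is refused whole. The fingers move at their own pace and stop on an object; FORCE is the grip in N (left out, the last holds). Time passes only in rows, so rows that do not move let the fingers close. It gives the time, the measured TCP pose, the force and the opening at its end, in the units of the state.
- get_obs(): the state, without advancing time (a new reading comes with each control period).
- snapshot(name): name is "scene" or "top" or "wrist"; returns a dict with "frame" (384x512x3 uint8, red, green, blue), "range_z" (384x512 float32, mm along the optical axis (not along the pixel's ray), 0 where there is no reading), "camera_matrix" (3x3 intrinsics, pixels), "k1" (the pictures are not rectified: a ray, as slopes to the right and down, at radius r is drawn at 1 + k1 r^2 times it, then the intrinsics apply), "world_from_camera" (4x4, takes a point from camera to world coordinates). Camera axes: x right, y up, looking along -z (the intrinsics and any distortion apply to the point x, -y, -z); pixel columns grow to the right and rows downward; lengths in mm; the calibration is good to about 2 mm. A picture is of the moment at which its call begins.
- robot.close_job(): hands the job in, once; it reports no verdict.
The state is a dict: "t": time; "qpos": joint angles; "qvel": joint speeds; "tau": joint torques, N m; "tool_pos": TCP position; "orientation": TCP orientation; "force": force on the tool from outside, world axes, zero at the start; "moment": the same for the moment, N m; "opening": opening from 0.0 (shut) to 1.0 (fully open).
Only numpy, scipy, OpenCV 4.12 (cv2) and the standard library are available. Lean on these libraries where they do the work, as an engineer would, in place of code of your own. Each camera call takes 0.05 s, during which the arm holds its last target. There are 200 camera calls.

TASK

Take the red-capped needle tube out of the wooden rack, stand it fully home in the empty metal socket of the thread carousel and let go of it while the carousel is still at rest. Then grip the carousel's black knob and turn it clockwise (seen from above), counting the clicks, to the third stop, where the tube stands at the brass pointer; do not run on past it. The carousel is sprung and runs back when released, so finish while still holding the knob steady at that stop, with everything else on the table left where it was.

Things in the scene. Friction and masses are not known exactly. Their poses are not given: they have to be found in the camera images.
- tube_red: The needle tube to move: pale tube of 18 mm diameter with a red cap of 22 mm diameter; 80 mm tall in all, the cap being the top 20 mm (60 to 80 mm above the origin). The foot is tapered by 3 mm over its lowest 4 mm. About 40 g. Origin: centre of its underside; z up along the tube. It starts upright in one of the three holes of the rack.
- tube_green: A like tube with a green cap in another rack hole; to be left alone. Origin: centre of its underside.
- tube_blue: A like tube with a blue cap in another rack hole; to be left alone. Origin: centre of its underside.
- rack: Fixed light-wood rack block, 55 mm (its x) by 184 mm (its y) by 45 mm tall; origin at the centre of its underside. Three holes in a row along its y, at y = -62, 0 and +62 mm, 21 mm wide, 37 mm deep (floors 8 mm above the origin). The tubes stand 43 mm out of it.
- socket (a point): Centre of the floor of the carousel's empty tube socket: an aluminium block 40 x 40 mm with a 21 mm hole, 28 mm deep (2 mm chamfer at the mouth, 28 mm above this point), open upward. It lies 85 mm from the carousel's axis, 30 mm above the table and turns with the carousel; its x axis points away from the carousel's axis, z up.
- knob: Black fluted upright cylinder, 40 mm diameter, 36 mm tall, on an 18 mm steel post fixed to the turning disc. Origin: its centre, on the carousel's vertical axis, 132 mm above the table. x axis towards the socket, z up. A tube in the socket reaches 110 mm above the table; four thread reels (30 mm diameter, tops at 68 mm) stand on the disc 80 mm from the axis, at 72 degree steps from the socket.
- foot: Fixed round wooden foot of the carousel, 250 mm diameter, 18 mm high; the turning disc above it is 216 mm wide, its top at 30 mm. Origin: centre of its underside, z up, x towards the socket when at rest. The brass pointer with a red dot reaches 155 mm from the axis, 72 degrees clockwise (from above) from that x; small dark dots on the rim mark the stops.
- carousel (a joint): Turn of the carousel in rad, clockwise seen from above: 0 at rest at home (the start). It clicks every 24 degrees: first stop 0.419, second 0.838, third 1.257 (socket at the pointer); hard end at 2.1. A spring pulls it back with 0.06 N m at home, 0.135 at the third stop; each click adds a ripple, at most +0.1 N m a quarter click after a stop and -0.1 a quarter click before the next.
- slipper_black: Black embroidered slipper 230 x 82 x 60 mm; leave alone.
- green_case: Flat dark green case 100 x 160 x 22 mm; leave alone.
- button_tin: Round tin, 80 mm diameter, 45 mm high; leave alone.
- hoop: Wooden embroidery hoop lying flat, 150 mm outer diameter, 12 mm high; leave alone.

How it is judged (in metres and radians):
On the way, in this order (a step that is already met when the one before it is completed fails the run):
1. the red-capped tube stands fully home in the socket, let go, with the carousel still at rest (horizontal distance between tube_red and socket below 0.005 m and z of tube_red in the frame of socket below 0.004 m and angle between tube_red's own z axis and vertical below 0.25 rad and contact force between the fingers and tube_red below 0.3 N and value of joint carousel below 0.2 rad), for 0.2 s.
2. the knob, held in the fingers, comes to the third stop (value of joint carousel between 1.1266 and 1.3866 rad and contact force between the fingers and knob above 2 N), for 0.2 s.
At the end, for the whole second after the job is handed in: Carousel still, within 0.13 rad (7 deg) of its third stop (1.257), fingers on the knob with over 2 N; red tube untouched in the socket, within 5 mm of its centre, under 4 mm off its floor, within 0.25 rad of upright (the hole is loose); other things upright and within 30 mm of their start (all of step 2 and horizontal distance between tube_red and socket below 0.005 m and z of tube_red in the frame of socket below 0.004 m and angle between tube_red's own z axis and vertical below 0.25 rad and contact force between the fingers and tube_red below 0.3 N and velocity of joint carousel between -0.1 and 0.1 rad/s and distance of each of tube_green, tube_blue, slipper_black, green_case, button_tin, hoop from where it was at the start of the episode below 0.03 m and angle between each of tube_green, tube_blue, slipper_black, green_case, button_tin, hoop's own z axis and vertical below 0.3 rad); the arm keeps its last pose, push and grip.
It fails at once if the carousel is turned past the third stop (more than half a click, beyond 1.47 rad) (value of joint carousel above 1.47 rad).
It fails at once if another thing on the table is knocked out of place (moved more than 30 mm) (distance of any of tube_green, tube_blue, slipper_black, green_case, button_tin, hoop from where it was at the start of the episode above 0.03 m).
It also fails if it takes over 51 s, if anything falls off the work surface, if the arm or the gripper's body presses on something with over 40 N, if the wrist force passes 120 N, or if a joint passes its speed limit or range.

## Working session

There is one attempt and no reset: what is moved stays moved. The work goes in short steps, Python scripts to look and compute and a shell command to move; the robot and the scene stay as the last step left them, time stands still between calls to the robot, and variables do not carry over. Pictures are saved under pics/ and viewed, about 8 in all and at most 12, crops included, and the job is handed in when it is done.

```bash
ls; mkdir -p pics; cat > h.py <<'E'
import numpy as np, cv2
from plant import get_obs, snapshot, robot
def snap(n, f=None):
    s=snapshot(n)
    if f: cv2.imwrite('pics/'+f, s['frame'][:,:,::-1])
    return s
def rays(s,uv):
    K=np.array(s['camera_matrix']);k1=float(s['k1'])
    uv=np.atleast_2d(np.asarray(uv,float))
    d=(uv-[K[0,2],K[1,2]])/[K[0,0],K[1,1]]
    p=cv2.undistortPoints(uv.reshape(-1,1,2),K,np.array([k1,0,0,0,0.])).reshape(-1,2)
    T=np.array(s['world_from_camera'])
    D=np.c_[p[:,0],-p[:,1],-np.ones(len(p))]@T[:3,:3].T
    return T[:3,3],D
def plane(s,uv,z):
    o,D=rays(s,uv); return o+D*((z-o[2])/D[:,2])[:,None]
def pts(s):
    # world points for all pixels
    h,w=s['range_z'].shape
    u,v=np.meshgrid(np.arange(w),np.arange(h))
    o,D=rays(s,np.c_[u.ravel(),v.ravel()])
    P=o+D*s['range_z'].reshape(-1,1)
    P[s['range_z'].ravel()==0]=np.nan
    return P.reshape(h,w,3)
E
python3 - <<'E'
from h import *
o=get_obs();print(o)
a=snap('scene');b=snap('top')
for s in(a,b):print(np.array(s['world_from_camera']).round(2).tolist(),s['camera_matrix'],s['k1'])
cv2.imwrite('pics/top.png',b['frame'][:,:,::-1]);cv2.imwrite('pics/scene.png',a['frame'][:,:,::-1])
np.savez('/tmp/top.npz',**b);np.savez('/tmp/scene.npz',**a)
E
```

```text
pics
{'t': 0.0, 'qpos': array([-1.23371235,  0.70711433, -0.02766384,  1.48501469,  0.02198486,
        0.95086733, -0.07551605]), 'qvel': array([ 1.98773217e-05, -3.46817623e-04,  1.55563944e-03, -2.70831970e-04,
       -1.65284634e-03, -2.18221956e-04,  1.00426277e-03]), 'tau': array([ 3.71437600e-04, -8.83210230e+01,  1.23473950e+00, -2.36180502e+01,
        1.69333635e-02,  6.31939227e-03, -3.13393258e-07]), 'tool_pos': array([212.50770267, 534.00437083, 230.81682269]), 'orientation': array([[-9.29119124e-01,  3.69780316e-01, -4.15012626e-04],
       [ 3.69780549e-01,  9.29118562e-01, -1.02184606e-03],
       [ 7.73737556e-06, -1.10288031e-03, -9.99999392e-01]]), 'force': array([ 0.43648977, -0.64887772,  0.94169669]), 'moment': array([ 0.08260896, -0.02709913,  0.00998106]), 'opening': 1.0041968748687375}
[[-0.86, -0.3, 0.42, 1068.53], [0.51, -0.53, 0.67, 823.49], [0.02, 0.79, 0.61, 852.25], [0.0, 0.0, 0.0, 1.0]] [[348.17298216   0.         253.18852731]
 [  0.         348.17298216 194.35474446]
 [  0.           0.           1.        ]] 0.026597236144185583
[[-0.02, 1.0, -0.08, 430.92], [-1.0, -0.02, -0.01, -20.74], [-0.01, 0.07, 1.0, 1752.59], [0.0, 0.0, 0.0, 1.0]] [[491.85922757   0.         255.92833407]
 [  0.         491.85922757 188.32018452]
 [  0.           0.           1.        ]] -0.09154094183507694
```

View pics/top.png

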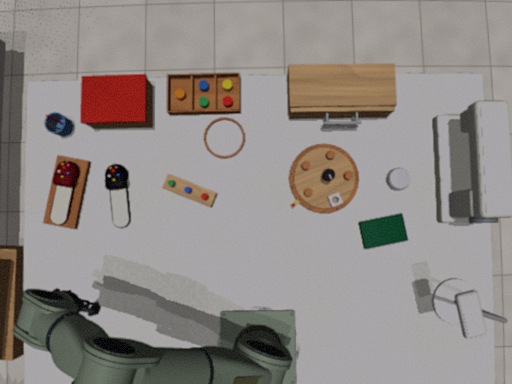

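View pics/scene.png

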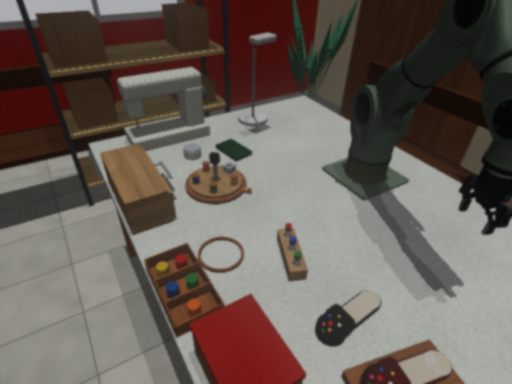

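The top view shows the carousel at about (324,178), with its socket at (335,199) and the pointer dot at (295,205). The rack is at (189,190), red tube on its right end at about (205,196). The scene view agrees with this layout.

```bash
python3 - <<'E'
from h import *
T=dict(np.load('/tmp/top.npz'));S=dict(np.load('/tmp/scene.npz'))
def cen(s,m,box):
    M=np.zeros(m.shape,np.uint8);u0,v0,u1,v1=box;M[v0:v1,u0:u1]=m[v0:v1,u0:u1]
    n,l,st,c=cv2.connectedComponentsWithStats(M);i=1+np.argmax(st[1:,4]);return c[i],st[i,4]
def show(nm,s,m,box,z):
    c,a=cen(s,m,box);print(nm,c.round(1),a,plane(s,c,z).round(1))
def hsv(s):return cv2.cvtColor(s['frame'],cv2.COLOR_RGB2HSV).astype(int)
for s,b,k in((T,(160,170,220,210),'top'),(S,(275,215,310,275),'scene')):
    h=hsv(s);sat=(h[...,1]>150)&(h[...,2]>60)
    zz=88 if k=='top' else 78
    show(k+' red',s,sat&((h[...,0]<6)|(h[...,0]>174)),b,zz)
    show(k+' green',s,sat&(abs(h[...,0]-65)<18),b,zz)
    show(k+' blue',s,sat&(abs(h[...,0]-115)<12),b,zz)
h=hsv(T)
show('knob',T,(h[...,2]<50),(318,165,340,190),150)
show('socket block',T,(h[...,1]<50)&(h[...,2]>110),(325,190,345,208),58)
show('reddot',T,(h[...,1]>170)&((h[...,0]<6)|(h[...,0]>174)),(286,198,302,212),20)
# carousel: range points of disc/foot
P=pts(T)
m=((h[...,1]>60)&(h[...,2]>60)).astype(np.uint8);M=np.zeros_like(m);M[138:220,284:365]=m[138:220,284:365]
c,_=cv2.findContours(M,0,1);c=max(c,key=cv2.contourArea);print('foot',cv2.minEnclosingCircle(c))
(e,ax,an)=cv2.fitEllipse(c);print(e,ax,plane(T,[e],20))
for nm,(u,v) in dict(knob=(328,175),sock=(335,195),disc=(345,165),rackcap=(205,196),table=(250,250)).items():print(nm,P[v,u].round(1))
E
```

```text
top red [204.1 196. ] 26 [[532.9 173.1  88. ]]
top green [171.1 182.7] 16 [[580.4 286.   88. ]]
top blue [187.5 189.5] 20 [[556.1 229.7  88. ]]
scene red [288.  225.3] 7 [[527.5 167.7  78. ]]Traceback (most recent call last):
  File "<stdin>", line 13, in <module>
  File "<stdin>", line 7, in show
  File "<stdin>", line 5, in cen
    return _wrapfunc(a, 'argmax', axis=axis, out=out, **kwds)
    return bound(*args, **kwds)
ValueError: attempt to get argmax of an empty sequence
```

```bash
python3 - <<'E'
from h import *
T=dict(np.load('/tmp/top.npz'))
h=cv2.cvtColor(T['frame'],cv2.COLOR_RGB2HSV).astype(int)
def show(nm,m,box,z):
    M=np.zeros(m.shape,np.uint8);u0,v0,u1,v1=box;M[v0:v1,u0:u1]=m[v0:v1,u0:u1]
    n,l,st,c=cv2.connectedComponentsWithStats(M)
    if n<2: return print(nm,'none')
    i=1+np.argmax(st[1:,4]);print(nm,c[i].round(1),st[i,4],plane(T,c[i],z).round(1))
show('knob',(h[...,2]<50),(318,165,340,190),150)
show('socket block',(h[...,1]<50)&(h[...,2]>110),(325,190,345,208),58)
show('reddot',(h[...,1]>170)&((h[...,0]<6)|(h[...,0]>174)),(286,198,302,212),20)
P=pts(T)
m=((h[...,1]>60)&(h[...,2]>60)).astype(np.uint8);M=np.zeros_like(m);M[138:220,284:365]=m[138:220,284:365]
c,_=cv2.findContours(M,0,1);c=max(c,key=cv2.contourArea)
(e,ax,an)=cv2.fitEllipse(cv2.convexHull(c));print(e,ax,plane(T,[e],20))
for nm,(u,v) in dict(knob=(328,175),sock=(335,195),disc=(345,165),rackcap=(205,196),table=(250,250)).items():print(nm,P[v,u].round(1))
E
```

```text
knob [327.4 174.4] 80 [[ 593.1 -238.7  150. ]]
socket block [335.  199.3] 127 [[ 516.  -275.3   58. ]]
reddot [293. 205.] 1 [[ 500.2 -132.3   20. ]]
(321.9820251464844, 179.80670166015625) (68.3343734741211, 75.26229095458984) [[ 587.54119913 -236.77894788   20.        ]]
knob [ 590.8 -240.1  154.6]
sock [ 530.2 -274.6   65.3]
disc [ 638.6 -319.6   23. ]
rackcap [532.7 169.5  93.5]
table [343.7  22.2  -3.9]
```

```bash
python3 -m handwheel '[0.213,-0.24,0,-0.034,-1, 0.213,-0.24,0,-0.034,-1, 0.213,-0.24,0,-0.034,-1, 0.213,-0.24,0,-0.034,-1, 0.213,-0.24,0,-0.034,-1, 0.213,-0.24,0,-0.034,-1, 0.213,-0.24,0,-0.034,-1, 0.213,-0.24,0,-0.034,-1, 0.213,-0.24,0,-0.034,-1, 0.213,-0.24,0,-0.034,-1, 0.213,-0.24,0,-0.034,-1, 0.213,-0.24,0,-0.034,-1, 0.213,-0.24,0,-0.034,-1, 0.213,-0.24,0,-0.034,-1, 0.213,-0.24,0,-0.034,-1, 0,0,0,0,-1,0,0,0,0,-1,0,0,0,0,-1]'
python3 - <<'E'
from h import *
s=snap('wrist','w1.png');np.savez('/tmp/w1.npz',**s);o=get_obs()
print(o['tool_pos'],o['orientation'].round(3).tolist(),o['qpos'].round(2),np.array(s['world_from_camera']).round(2).tolist())
E
```

```text
t: 1.9
tool_pos: [531.6, 175.0, 231.1]
orientation: [[0.397, 0.918, -0.001], [0.918, -0.397, 0.0], [0.0, -0.001, -1.0]]
force: [-0.9, -0.1, 0.2]
opening: 0.999
[531.62349404 175.05611138 231.20819261] [[0.397, 0.918, -0.001], [0.918, -0.397, 0.0], [0.0, -0.001, -1.0]] [-0.56  0.71  0.37  1.55 -0.3   0.94 -0.5 ] [[0.92, 0.38, 0.11, 560.65], [-0.4, 0.88, 0.26, 242.01], [-0.0, -0.28, 0.96, 374.17], [0.0, 0.0, 0.0, 1.0]]
```

View pics/w1.png

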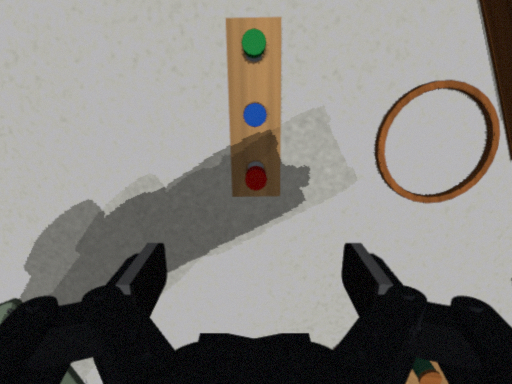

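Wrist view: the red cap is in shadow at (256,178), with blue at (255,114) and green at (254,43), all in the rack. The jaws straddle the rack's narrow side.

```bash
python3 - <<'E'
from h import *
s=dict(np.load('/tmp/w1.npz'));h=cv2.cvtColor(s['frame'],cv2.COLOR_RGB2HSV).astype(int);P=pts(s)
for nm,hm,b in(('r',(h[...,0]<6)|(h[...,0]>174),(235,155,280,200)),('b',abs(h[...,0]-112)<14,(235,95,280,130)),('g',abs(h[...,0]-65)<18,(235,20,280,65))):
    m=hm&(h[...,1]>130);M=np.zeros(m.shape,bool);u0,v0,u1,v1=b;M[v0:v1,u0:u1]=m[v0:v1,u0:u1]
    v,u=np.nonzero(M);Q=P[M];zt=np.nanpercentile(Q[:,2],60);top=Q[abs(Q[:,2]-zt)<4]
    c,r=cv2.minEnclosingCircle(np.c_[u,v].astype(np.float32))
    print(nm,len(u),(u.min(),u.max(),v.min(),v.max()),zt.round(1),'depth',((top[:,:2].max(0)+top[:,:2].min(0))/2).round(1),top.mean(0).round(1),'ray',plane(s,[u.mean(),v.mean()],86).round(1))
E
```

```text
r 411 (np.int64(245), np.int64(266), np.int64(166), np.int64(189)) 88.6 depth [533.5 175.8] [533.6 176.   88.5] ray [[534.1 176.7  86. ]]
b 401 (np.int64(244), np.int64(265), np.int64(103), np.int64(126)) 88.6 depth [557.2 232.9] [557.2 232.9  88.5] ray [[557.2 232.9  86. ]]
g 528 (np.int64(242), np.int64(265), np.int64(29), np.int64(57)) 88.6 depth [580.6 289.5] [580.5 289.3  88.4] ray [[580.6 289.3  86. ]]
```

```bash
python3 -m handwheel '[0.02,0.01,-0.222,0,-1, 0,0,-0.222,0,-1, 0,0,-0.222,0,-1, 0,0,-0.222,0,-1, 0,0,-0.222,0,-1, 0,0,-0.222,0,-1, 0,0,-0.222,0,-1, 0,0,-0.222,0,-1, 0,0,0,0,-1, 0,0,0,0,1, 0,0,0,0,1, 0,0,0,0,1, 0,0,0,0,1, 0,0,0,0,1, 0,0,0,0,1, 0,0,0,0,1, 0,0,0,0,1, 0,0,0,0,1]' 40
```

```text
t: 3.75
tool_pos: [534.4, 175.4, 54.2]
orientation: [[0.399, 0.917, 0.001], [0.917, -0.399, 0.0], [0.001, 0.0, -1.0]]
force: [-1.2, 0.5, 6.8]
opening: 0.245
```

```bash
python3 -m handwheel '[0,0,0.2,0,1, 0,0,0.2,0,1, 0,0,0.2,0,1, 0,0,0.2,0,1, 0,0,0.2,0,1, 0,0,0.2,0,1, 0,0,0.1,0,1, 0,0,0,0,1]'
python3 -m handwheel '[-0.013,-0.3,0,-0.0155,1, -0.013,-0.3,0,-0.0155,1, -0.013,-0.3,0,-0.0155,1, -0.013,-0.3,0,-0.0155,1, -0.013,-0.3,0,-0.0155,1, -0.013,-0.3,0,-0.0155,1, -0.013,-0.3,0,-0.0155,1, -0.013,-0.3,0,-0.0155,1, -0.013,-0.3,0,-0.0155,1, -0.013,-0.3,0,-0.0155,1, -0.013,-0.3,0,-0.0155,1, -0.013,-0.3,0,-0.0155,1, -0.013,-0.3,0,-0.0155,1, -0.013,-0.3,0,-0.0155,1, -0.013,-0.3,0,-0.0155,1, 0,0,0,0,1, 0,0,0,0,1, 0,0,0,0,1]'
python3 - <<'E'
from h import *
s=snap('wrist','w2.png');np.savez('/tmp/w2.npz',**s);o=get_obs()
print(o['tool_pos'],o['force'],o['opening'],o['qpos'].round(2))
E
```

```text
t: 4.55
tool_pos: [534.5, 175.4, 184.6]
orientation: [[0.399, 0.917, 0.001], [0.917, -0.399, 0.001], [0.001, 0.001, -1.0]]
force: [0.9, 0.4, -0.5]
opening: 0.248
t: 6.35
tool_pos: [514.7, -273.9, 183.0]
orientation: [[0.908, 0.418, -0.001], [0.418, -0.908, 0.001], [-0.0, -0.001, -1.0]]
force: [-0.4, -0.1, 0.1]
opening: 0.243
[ 514.77587706 -273.81812519  183.22756621] [ 0.71794636 -0.10043093 -0.31032762] 0.24163775010785515 [ 0.21  0.82  0.46  1.53 -0.43  0.89 -0.32]
```

View pics/w2.png

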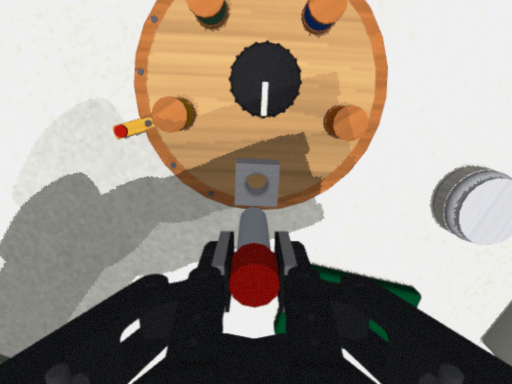

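The wrist view shows the tube held with its foot at about (253,210). The socket block is at (257,183) with its hole at (257,182), and the knob is at (265,79). The mouth is clear.

```bash
python3 - <<'E'
from h import *
s=dict(np.load('/tmp/w2.npz'));f=s['frame'];h=cv2.cvtColor(f,cv2.COLOR_RGB2HSV).astype(int);P=pts(s)
def reg(m,b):
    M=np.zeros(m.shape,np.uint8);u0,v0,u1,v1=b;M[v0:v1,u0:u1]=m[v0:v1,u0:u1]
    c,_=cv2.findContours(M,0,1);return max(c,key=cv2.contourArea)
# knob
c=reg(h[...,2]<60,(215,25,315,130));(p,ax,a)=cv2.fitEllipse(cv2.convexHull(c));print('knob',p,ax,plane(s,p,149).round(1))
# socket top face by depth
M=np.abs(P[...,2]-58)<4;c=reg(M,(225,150,290,205));R=cv2.minAreaRect(c);print('sock',R,plane(s,R[0],58).round(1))
# hole: pixels in block deeper than the top / brown
B=np.zeros(M.shape,bool);B[165:205,240:275]=1
c=reg((h[...,1]>60),(242,168,274,200));(p,ax,a)=cv2.fitEllipse(c);print('hole(color)',p,ax,plane(s,p,56).round(1))
print(h[182,236:280,1].tolist())
# tube: cap top & lower part via depth
c=reg((h[...,1]>150)&((h[...,0]<6)|(h[...,0]>174)),(220,230,290,310));x,y,w,hh=cv2.boundingRect(c);print('cap',x,y,w,hh)
C=np.zeros(M.shape,np.uint8);cv2.drawContours(C,[c],-1,1,-1);Q=P[C>0];z=np.nanpercentile(Q[:,2],60);T=Q[abs(Q[:,2]-z)<4];print('captop',z,T.mean(0))
for v in (212,218,224,230):
    r=np.nonzero(np.abs(P[v,235:275,2]-170)<60)[0]+235; print(v,r.min() if len(r) else None,r.max() if len(r) else None,np.nanmedian(P[v,r],0).round(1))
o=get_obs();print(o['tool_pos'],o['t'])
E
```

```text
knob (264.9422912597656, 79.07946014404297) (70.44879913330078, 75.83598327636719) [[ 595.1 -243.1  149. ]]
sock ((256.437744140625, 183.61581420898438), (44.069175720214844, 42.07004165649414), 1.6846843957901) [[ 517.  -274.8   58. ]]
hole(color) (256.40130615234375, 180.62623596191406) (13.162096977233887, 18.52231788635254) [[ 519.1 -273.8   56. ]]
[2, 4, 13, 11, 13, 10, 8, 7, 7, 8, 9, 79, 114, 122, 121, 123, 129, 124, 124, 124, 126, 127, 125, 132, 121, 116, 126, 124, 121, 100, 42, 14, 13, 10, 13, 10, 11, 13, 15, 12, 7, 6, 33, 91]
cap 229 243 51 64
captop 217.02693516337456 [ 515.63168571 -272.88050731  216.91010155]
212 242 263 [ 521.4 -269.2  149.3]
218 240 265 [ 521.3 -269.3  159. ]
224 239 266 [ 521.4 -269.2  168.6]
230 238 267 [ 521.5 -269.2  177.1]
[ 514.77587706 -273.81812519  183.22756621] 6.4
```

```bash
python3 -m handwheel '[0.019,-0.015,-0.15,0,1, 0,0,-0.15,0,1, 0,0,-0.15,0,1, 0,0,-0.15,0,1, 0,0,-0.1,0,1, 0,0,0,0,1, 0,0,0,0,1]'
python3 - <<'E'
from h import *
s=snap('wrist');np.savez('/tmp/w3.npz',**s);o=get_obs();print(o['tool_pos'],o['force'])
cv2.imwrite('pics/w3.png',cv2.resize(s['frame'][130:330,160:360,::-1],None,fx=3,fy=3))
E
```

```text
t: 7.1
tool_pos: [516.6, -276.3, 113.8]
orientation: [[0.909, 0.417, 0.0], [0.417, -0.909, -0.0], [0.0, 0.0, -1.0]]
force: [0.3, 0.2, -0.4]
opening: 0.244
[ 516.72958309 -276.34068876  114.09882688] [-0.15271277  0.34071686 -0.29854514]
```

View pics/w3.png

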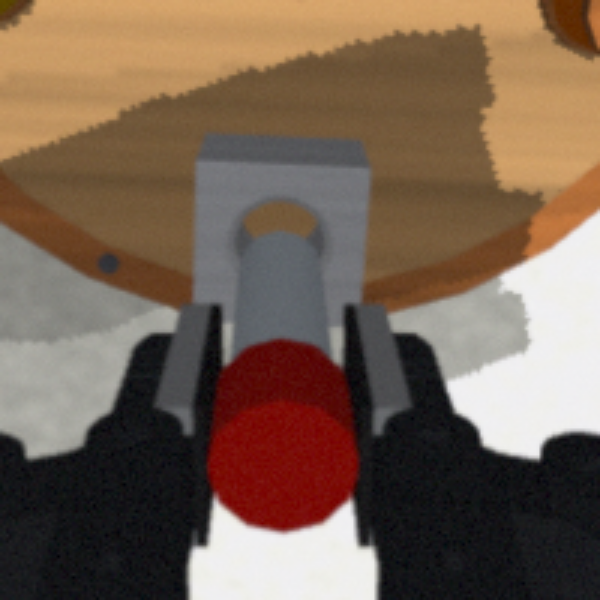

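The crop shows the foot just above the hole and centred on it sideways (282 against 279 in crop pixels).

```bash
python3 -m handwheel '[0,0,-0.05,0,1, 0,0,-0.05,0,1, 0,0,-0.05,0,1, 0,0,-0.05,0,1, 0,0,0,0,1]'; python3 -m handwheel '[0,0,-0.05,0,1, 0,0,-0.04,0,1, 0,0,-0.04,0,1, 0,0,0,0,1]'
```

```text
t: 7.65
tool_pos: [516.3, -276.1, 92.9]
orientation: [[0.909, 0.417, -0.001], [0.417, -0.909, 0.001], [-0.001, -0.001, -1.0]]
force: [-0.8, -0.9, -0.3]
opening: 0.246
t: 8.05
tool_pos: [516.4, -276.2, 80.1]
orientation: [[0.909, 0.417, -0.001], [0.417, -0.909, 0.0], [-0.0, -0.001, -1.0]]
force: [0.1, -0.2, -1.0]
opening: 0.244
```

```bash
python3 -m handwheel '[0,0,-0.02,0,1, 0,0,-0.02,0,1, 0,0,0,0,1]'; python3 -m handwheel '[0,0,-0.01,0,1, 0,0,-0.01,0,1,0,0,0,0,1]'
```

```text
t: 8.35
tool_pos: [516.5, -276.3, 76.5]
orientation: [[0.909, 0.417, -0.0], [0.417, -0.909, 0.0], [-0.0, -0.0, -1.0]]
force: [0.0, 0.8, -0.9]
opening: 0.244
t: 8.65
tool_pos: [517.2, -276.7, 76.0]
orientation: [[0.909, 0.417, 0.002], [0.417, -0.909, -0.001], [0.002, 0.002, -1.0]]
force: [-2.1, 1.1, 20.9]
opening: 0.246
```

```bash
python3 -m handwheel '[0,0,0.01,0,1, 0,0,0,0,0.2, 0,0,0,0,-0.4, 0,0,0,0,-1, 0,0,0,0,-1, 0,0,0,0,-1, 0,0,0,0,-1, 0,0,0,0,-1, 0,0,0,0,-1]'; python3 -m handwheel '[0,0,0.1,0,-1, 0,0,0.2,0,-1, 0,0,0.25,0,-1, 0,0,0.25,0,-1, 0,0,0.3,0,-1, 0,0,0.1,0,-1, 0,0,0,0,-1, 0,0,0,0,-1]'
python3 - <<'E'
from h import *
s=snap('wrist','w4.png');np.savez('/tmp/w4.npz',**s);o=get_obs();print(o['tool_pos'],o['force'],o['qpos'].round(2))
E
```

```text
t: 9.55
tool_pos: [516.5, -276.3, 75.7]
orientation: [[0.909, 0.417, -0.0], [0.417, -0.909, 0.0], [-0.0, -0.0, -1.0]]
force: [-0.4, 0.3, 0.3]
opening: 1.0
t: 10.35
tool_pos: [516.3, -276.1, 195.1]
orientation: [[0.909, 0.417, -0.001], [0.417, -0.909, 0.001], [-0.0, -0.001, -1.0]]
force: [-0.2, 0.2, 0.3]
opening: 1.003
[ 516.23829657 -276.0085662   194.82329642] [-0.06564087 -0.49493556  0.17146875] [ 0.21  0.81  0.47  1.5  -0.42  0.93 -0.33]
```

View pics/w4.png

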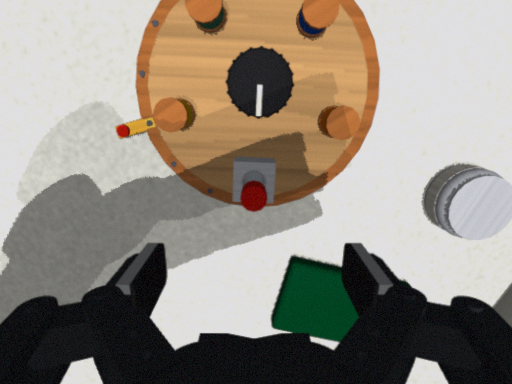

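The tube now stands free in the socket, with its cap at (254,195). The knob is at (260,82), its white mark still pointing at the socket.

```bash
python3 - <<'E'
from h import *
s=dict(np.load('/tmp/w4.npz'));h=cv2.cvtColor(s['frame'],cv2.COLOR_RGB2HSV).astype(int);P=pts(s)
def reg(m,b):
    M=np.zeros(m.shape,np.uint8);u0,v0,u1,v1=b;M[v0:v1,u0:u1]=m[v0:v1,u0:u1]
    c,_=cv2.findContours(M,0,1);return max(c,key=cv2.contourArea)
c=reg(h[...,2]<60,(215,25,315,130));(p,ax,a)=cv2.fitEllipse(cv2.convexHull(c));print('knob',p,ax,plane(s,p,149).round(1))
Q=P[40:125,220:300].reshape(-1,3);Q=Q[abs(Q[:,2]-152)<6];print('knob depth',len(Q),((Q.max(0)+Q.min(0))/2).round(1),np.median(Q[:,2]),Q.mean(0).round(1))
c=reg((h[...,1]>150)&((h[...,0]<6)|(h[...,0]>174)),(230,170,280,220))
C=np.zeros(h.shape[:2],np.uint8);cv2.drawContours(C,[c],-1,1,-1);Q=P[C>0];z=np.nanpercentile(Q[:,2],60);T=Q[abs(Q[:,2]-z)<3];print('captop',z,T.mean(0))
E
```

```text
knob (259.4518127441406, 81.8892822265625) (65.74153137207031, 70.39190673828125) [[ 595. -243.  149.]]
knob depth 3710 [ 594.5 -243.3  149.5] 150.37775079536385 [ 594.7 -243.   150.3]
captop 110.4545396409386 [ 516.56928188 -274.87487034  110.38780033]
```

```bash
python3 -m handwheel '[0.078,0.033,0,0.04,-1, 0.078,0.033,0,0.04,-1, 0.078,0.033,0,0.04,-1, 0.078,0.033,0,0.04,-1, 0.078,0.033,0,0.04,-1, 0.078,0.033,0,0.04,-1, 0.078,0.033,0,0.04,-1, 0.078,0.033,0,0.04,-1, 0.078,0.033,0,0.04,-1, 0.078,0.033,0,0.04,-1, 0,0,0,0,-1, 0,0,0,0,-1]'; python3 -m handwheel '[0,0,-0.15,0,-1, 0,0,-0.15,0,-1, 0,0,-0.15,0,-1, 0,0,-0.15,0,-1, 0,0,-0.1,0,-1, 0,0,-0.1,0,-1, 0,0,0,0,-1]'
```

```text
t: 11.6
tool_pos: [594.0, -243.4, 194.8]
orientation: [[-0.112, 0.994, -0.001], [0.994, 0.112, 0.001], [0.001, -0.001, -1.0]]
force: [-0.4, -0.2, 0.4]
opening: 1.004
t: 12.3
tool_pos: [594.0, -243.2, 114.6]
orientation: [[-0.115, 0.993, -0.002], [0.993, 0.115, 0.0], [0.001, -0.002, -1.0]]
force: [0.6, 0.4, -0.7]
opening: 1.001
```

```bash
python3 -m handwheel '[0,0,0,0,0, 0,0,0,0,0.2, 0,0,0,0,1, 0,0,0,0,1, 0,0,0,0,1, 0,0,0,0,1, 0,0,0,0,1, 0,0,0,0,1]' 60; python3 -c "
from h import *
o=get_obs();print(o['tool_pos'],o['force'],o['moment'],o['opening'],o['qpos'].round(2))"
```

```text
t: 13.1
tool_pos: [594.4, -243.4, 116.4]
orientation: [[-0.116, 0.993, 0.0], [0.993, 0.116, -0.0], [-0.0, 0.0, -1.0]]
force: [-4.3, 1.1, 8.7]
opening: 0.452
[ 594.4191045  -243.4045195   116.44263762] [-4.2909138   1.11269518  8.69211952] [ 0.21648047  1.00640057 -0.02103065] 0.45242988473944906 [ 0.29  0.95  0.11  1.34 -0.12  0.85  0.55]
```

```bash
cat > cap.py <<'E'
from h import *
def cap(name='wrist'):
    s=snap(name);h=cv2.cvtColor(s['frame'],cv2.COLOR_RGB2HSV).astype(int);P=pts(s)
    m=(h[...,1]>140)&((h[...,0]<6)|(h[...,0]>174))&(P[...,2]>95)&(P[...,2]<125)&(np.hypot(P[...,0]-594,P[...,1]+243)<115)
    Q=P[m];o=get_obs();R=o['orientation']
    c=Q[abs(Q[:,2]-110)<4].mean(0) if len(Q) else np.full(3,np.nan)
    print(name,len(Q),'cap',c.round(1),'angle',np.degrees(np.arctan2(c[1]+243.4,c[0]-594.4)).round(1),'jaw',np.degrees(np.arctan2(R[1,1],R[0,1])).round(2),'F',o['force'].round(1),'M',o['moment'].round(2),'tcp',o['tool_pos'].round(1))
    return s
if __name__=='__main__':cap('wrist');cap('top')
E
python3 cap.py; python3 -m handwheel '[0,0,0,-0.022,1, 0,0,0,-0.022,1, 0,0,0,-0.022,1, 0,0,0,-0.022,1, 0,0,0,-0.022,1, 0,0,0,-0.023,1, 0,0,0,0,1]'; python3 cap.py
```

```text
wrist 1098 cap [ 515.5 -271.   109.9] angle -160.7 jaw 6.64 F [-2.8 -0.1  9. ] M [ 0.22  1.05 -0.02] tcp [ 594.4 -243.4  116.4]
top 0 cap [nan nan nan] angle nan jaw 6.64 F [-4.4  1.5  9.3] M [0.25 1.06 0.  ] tcp [ 594.4 -243.4  116.4]
t: 13.9
tool_pos: [594.6, -243.4, 116.4]
orientation: [[0.3, 0.954, 0.0], [0.954, -0.3, -0.0], [-0.0, 0.001, -1.0]]
force: [-1.9, 0.6, 7.3]
opening: 0.447
wrist 1089 cap [ 510.9 -236.2  109.9] angle 175.1 jaw -17.34 F [-2.2 -0.2  7.9] M [0.16 0.73 0.07] tcp [ 594.6 -243.4  116.4]
top 0 cap [nan nan nan] angle nan jaw -17.3 F [-2.3  0.   7.7] M [0.2  0.77 0.11] tcp [ 594.6 -243.4  116.4]
```

```bash
python3 -m handwheel '[0,0,0,-0.022,1, 0,0,0,-0.022,1, 0,0,0,-0.022,1, 0,0,0,-0.022,1, 0,0,0,-0.022,1, 0,0,0,-0.023,1, 0,0,0,0,1]'; python3 cap.py;  python3 -m handwheel '[0,0,0,-0.022,1, 0,0,0,-0.022,1, 0,0,0,-0.022,1, 0,0,0,-0.022,1, 0,0,0,-0.022,1, 0,0,0,-0.015,1, 0,0,0,0,1, 0,0,0,0,1]'; python3 - <<'E'
from cap import *
s=cap('wrist');np.savez('/tmp/w5.npz',**s);cv2.imwrite('pics/w5.png',s['frame'][:,:,::-1])
E
```

```text
t: 14.7
tool_pos: [594.8, -243.5, 116.4]
orientation: [[0.661, 0.75, 0.001], [0.75, -0.661, -0.001], [0.0, 0.001, -1.0]]
force: [-0.7, -0.8, 7.1]
opening: 0.456
wrist 1251 cap [ 521.9 -201.5  110. ] angle 150.0 jaw -41.28 F [-0.6 -1.4  6.8] M [0.08 0.38 0.17] tcp [ 594.8 -243.5  116.4]
top 0 cap [nan nan nan] angle nan jaw -41.24 F [-0.3 -0.6  6.4] M [0.11 0.37 0.09] tcp [ 594.8 -243.5  116.4]
t: 15.6
tool_pos: [594.9, -243.6, 116.5]
orientation: [[0.897, 0.442, 0.001], [0.442, -0.897, -0.001], [0.001, 0.001, -1.0]]
force: [1.2, -2.2, 5.7]
opening: 0.45
wrist 1171 cap [ 542.8 -178.   109.9] angle 128.3 jaw -63.74 F [ 0.6 -2.4  5.6] M [-0.03 -0.02  0.11] tcp [ 594.9 -243.7  116.5]
```

View pics/w5.png

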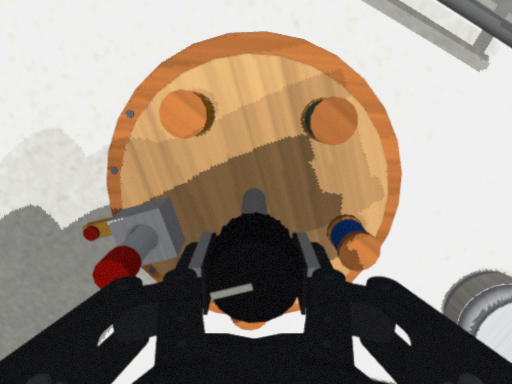

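The wrist view shows the tube in its socket block at (145,230), pointing at the brass pointer with its dot at (92,233). The fingers hold the knob at about (255,270). I'll compare the two angles.

```bash
python3 - <<'E'
from h import *
s=dict(np.load('/tmp/w5.npz'));h=cv2.cvtColor(s['frame'],cv2.COLOR_RGB2HSV).astype(int);P=pts(s)
red=(h[...,1]>140)&((h[...,0]<6)|(h[...,0]>174))
M=np.zeros(red.shape,bool);M[222:243,80:102]=red[222:243,80:102];Q=P[M];print('dot',Q.mean(0).round(1))
D=((P[...,2]>40)|np.isnan(P[...,2]))
# foot rim circle from range: foot upper rim points z ~18
m=(abs(P[...,2]-18)<5)&(h[...,1]>100)&(np.hypot(P[...,0]-594,P[...,1]+243)<135)
F=P[m];r=np.hypot(F[:,0]-594,F[:,1]+243);F=F[r>118]
# disc circle fit through outermost points per angle
a=np.round(np.degrees(np.arctan2(F[:,1]+243,F[:,0]-594))/6);E=np.array([F[a==k][np.argmax(np.hypot(F[a==k][:,0]-594,F[a==k][:,1]+243))] for k in np.unique(a)])
A=np.c_[2*E[:,:2],np.ones(len(E))];x=np.linalg.lstsq(A,(E[:,:2]**2).sum(1),rcond=None)[0];R=np.sqrt(x[2]+x[0]**2+x[1]**2);print('foot',x[:2].round(1),R.round(1),len(E))
B=(abs(P[...,2]-58)<2.5);B[:, 200:]=0;B[:190]=0;B[280:]=0
n,l,st,c=cv2.connectedComponentsWithStats(B.astype(np.uint8));i=1+np.argmax(st[1:,4]);cs,_=cv2.findContours((l==i).astype(np.uint8),0,1)
V=np.array([P[q[1],q[0]][:2] for q in max(cs,key=cv2.contourArea)[:,0]],np.float32);rc=cv2.minAreaRect(V);print('block',rc)
for ax in(x[:2],[594.8,-243.5]):
    g=lambda p:np.degrees(np.arctan2(p[1]-ax[1],p[0]-ax[0])).round(1)
    print('dot ang',g(Q.mean(0)),'block',g(rc[0]),'cap',g((542.8,-178)))
E
```

```text
dot [nan nan nan]
foot [ 593.9 -242.4] 124.1 46
block ((537.9362182617188, -180.08949279785156), (40.78276824951172, 41.696231842041016), 41.47831344604492)
dot ang nan block 131.9 cap 128.4
dot ang nan block 131.9 cap 128.4
```

```bash
python3 - <<'E'
from h import *
s=dict(np.load('/tmp/w5.npz'));h=cv2.cvtColor(s['frame'],cv2.COLOR_RGB2HSV).astype(int);P=pts(s)
red=(h[...,1]>140)&((h[...,0]<6)|(h[...,0]>174))
v,u=np.nonzero(red[222:243,80:102]);v+=222;u+=80
z=np.nanmedian(P[v,u,2]);d=plane(s,[u.mean(),v.mean()],z)[0];print('dot',d.round(1),np.degrees(np.arctan2(d[1]+242.9,d[0]-594.3)).round(1),np.hypot(d[1]+242.9,d[0]-594.3))
# tube axis lean: cap top and cap/tube slices
m=red&(P[...,2]>95)
for a,b in((92,100),(100,107),(107.5,113)):
    Q=P[red&(P[...,2]>a)&(P[...,2]<b)];print(a,Q.mean(0).round(1),len(Q))
Q=P[red&(P[...,2]>106)&(P[...,2]<115)];A=np.c_[Q[:,:2]-Q[:,:2].mean(0),np.ones(len(Q))];print('slope of cap top',np.linalg.lstsq(A,Q[:,2],rcond=None)[0].round(3))
E
```

```text
dot [ 501.8 -132.    22.4] 129.8 144.41236189514493
92 [ 547.7 -182.1   96. ] 238
100 [ 547.9 -181.5  103.6] 253
107.5 [ 542.4 -177.8  110.2] 741
slope of cap top [-7.60000e-02  2.90000e-02  1.09928e+02]
```

The socket block is about 2° short of the pointer, so I'll nudge it on by 1.5°.

```bash
python3 -m handwheel '[0,0,0,-0.008,1, 0,0,0,0,1, 0,0,0,0,1, 0,0,0,0,1, 0,0,0,0,1, 0,0,0,0,1]'; python3 - <<'E'
from cap import *
s=cap('wrist');t=snap('top');sc=snap('scene');P=pts(s)
B=(abs(P[...,2]-58)<2.5);B[:, 200:]=0;B[:190]=0;B[280:]=0
n,l,st,c=cv2.connectedComponentsWithStats(B.astype(np.uint8));i=1+np.argmax(st[1:,4]);cs,_=cv2.findContours((l==i).astype(np.uint8),0,1)
V=np.array([P[q[1],q[0]][:2] for q in max(cs,key=cv2.contourArea)[:,0]],np.float32);rc=cv2.minAreaRect(V);print(rc,np.degrees(np.arctan2(rc[0][1]+242.9,rc[0][0]-594.3)))
o=get_obs();print(o['opening'],abs(o['qvel']).max(),o['t'])
cv2.imwrite('pics/end.png',np.hstack([t['frame'][60:330,20:420],sc['frame'][100:370,120:512]])[:,:,::-1])
E
```

```text
t: 16.25
tool_pos: [594.9, -243.7, 116.5]
orientation: [[0.908, 0.42, 0.001], [0.42, -0.908, -0.001], [0.001, 0.001, -1.0]]
force: [-0.1, -2.1, 4.8]
opening: 0.455
wrist 1107 cap [ 546.4 -179.1  109.9] angle 126.7 jaw -65.17 F [ 1.5 -2.   6.2] M [-0.07  0.05  0.14] tcp [ 594.9 -243.7  116.4]
((539.4656372070312, -178.5916748046875), (40.784523010253906, 42.260128021240234), 40.4653205871582) 130.45353309159705
0.451166891376402 0.0016685863185229278 16.4
```

View pics/end.png

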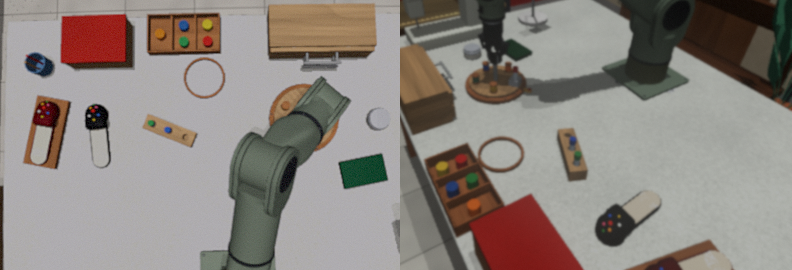

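```bash
python3 - <<'E'
from cap import *
s=cap('wrist');cv2.imwrite('pics/w6.png',cv2.resize(s['frame'][180:330,60:260,::-1],None,fx=4,fy=4,interpolation=cv2.INTER_CUBIC))
E
```

```text
wrist 1154 cap [ 541.  -174.3  110. ] angle 127.7 jaw -65.17 F [ 0.3 -2.5  5.1] M [-0.07  0.    0.22] tcp [ 594.9 -243.7  116.4]
```

View pics/w6.png

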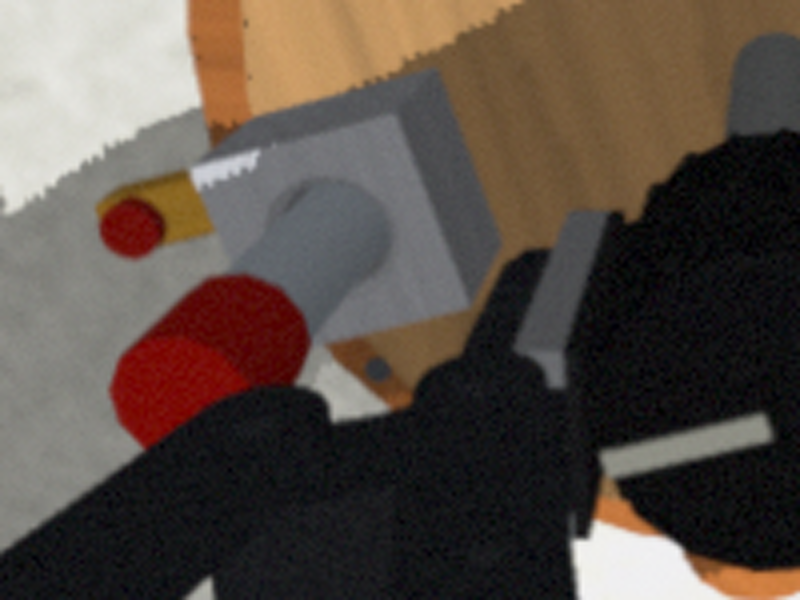

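The crop shows the tube seated in the hole, with the block in line with the pointer. The gripper knuckle hides part of the cap but sits above it. The cap reading changes between shots, so I'll settle and re-check it against the block within each shot.

```bash
python3 -m handwheel '[0,0,0,0,1,0,0,0,0,1,0,0,0,0,1,0,0,0,0,1,0,0,0,0,1,0,0,0,0,1,0,0,0,0,1,0,0,0,0,1,0,0,0,0,1,0,0,0,0,1]' | head -1; python3 - <<'E'
from cap import *
for k in range(5):
    s=cap();P=pts(s);B=(abs(P[...,2]-58)<2.5);B[:, 200:]=0;B[:190]=0;B[280:]=0
    n,l,st,c=cv2.connectedComponentsWithStats(B.astype(np.uint8));i=1+np.argmax(st[1:,4]);cs,_=cv2.findContours((l==i).astype(np.uint8),0,1)
    V=np.array([P[q[1],q[0]][:2] for q in max(cs,key=cv2.contourArea)[:,0]],np.float32);print('  block',np.round(cv2.minAreaRect(V)[0],1))
    h=cv2.cvtColor(s['frame'],cv2.COLOR_RGB2HSV);r=(h[...,1]>140)&((h[...,0]<6)|(h[...,0]>174));r[:,145:]=0;r[:243]=0;v,u=np.nonzero(r);print('  cap px',u.min(),u.max(),v.min(),v.max())
E
```

```text
t: 17.45
wrist 1013 cap [ 544.6 -178.3  109.9] angle 127.4 jaw -65.17 F [ 1.2 -1.3  5.5] M [-0.13  0.04  0.1 ] tcp [ 595.  -243.7  116.5]
  block [ 539.5 -178.8]
  cap px 90 143 243 288
wrist 1105 cap [ 543.  -175.9  109.9] angle 127.3 jaw -65.17 F [ 1.  -2.8  5.9] M [-0.05  0.02  0.18] tcp [ 595.  -243.7  116.4]
  block [ 539.4 -178.6]
  cap px 90 139 243 289
wrist 1184 cap [ 542.1 -174.8  110. ] angle 127.3 jaw -65.17 F [ 0.6 -2.7  5.2] M [-0.09  0.01  0.13] tcp [ 594.9 -243.7  116.4]
  block [ 539.5 -178.4]
  cap px 89 137 243 290
wrist 1118 cap [ 543.2 -176.4  109.9] angle 127.4 jaw -65.17 F [ 0.6 -1.7  5.3] M [-0.07 -0.01  0.2 ] tcp [ 595.  -243.7  116.4]
  block [ 539.5 -178.9]
  cap px 90 138 243 289
wrist 1062 cap [ 544.8 -178.3  109.9] angle 127.3 jaw -65.17 F [ 1.2 -1.   6.1] M [-0.13  0.01  0.1 ] tcp [ 595.  -243.7  116.5]
  block [ 539.5 -178.9]
  cap px 90 143 243 288
```

The cap stays within about 2 px from shot to shot at its unhidden edges. The moment about z is 0.10–0.20 N m, which fits the spring's 0.135 N m at the third stop. I'm handing the job in.

```bash
python3 -c "
from plant import robot
print(robot.close_job())"
```

```text
the job is handed in; nothing more can be done
None
```

I moved the red tube from the rack into the carousel socket and let go of it with the carousel at rest. I then turned the knob clockwise 24° at a time to the third stop. The job was handed in at about 18 s with the fingers still holding the knob at a 60 N grip; no verdict was reported.

**Last checks that agreed:**
- **Seating:** the cap top measured 110 mm above the table, so the tube is fully home.
- **Stop:** the socket block stood at 130.5° and the pointer at 129.8°, well within the 7° allowed. The twist on the tool was 0.10–0.20 N m, which fits the spring's 0.135 N m at that stop.
- **Stillness:** the arm and the socket block were steady over the last second.
- **Other things:** in the last overview picture the other items looked where they started; I judged this by eye and did not measure them.

**Checks that disagreed:**
- **Knob position:** the top and wrist cameras differed by about 4 mm. I used the wrist value, and the grip centred with little side force.
- **Cap position:** the final depth readings scattered by 3–6 mm and put the cap about 5 mm off the socket centre. I put this down to the gripper hiding part of the cap and a slight lean of about 0.08 rad in the loose hole. The cap's visible edges held still in the pictures.
- **Possible shift on gripping:** closing on the knob may have turned the carousel by about 2–3°. The direct comparison with the pointer covers this.

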